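Kit the heatsinks

TASK

Kit the four finned heatsinks for the next build: set each one gently, fins up, into the black-walled nest made for its shape and length, lying flat on the nest's floor, without dropping it. The plain case and the can capacitor do not belong to the kit: leave them where they stand.

Things in the scene. Friction and masses are not known exactly. Their poses are not given: they have to be found in the camera images.
- sink_short: loose finned heatsink of bare aluminium, 50 mm long (x), 40 mm wide (y), 36 mm high; six thin upright fins run along its length, the outermost two are its long sides, so grip across the 40 mm width. Origin: centre of the underside; x along the length, z up (fins up). About 87 g. Stands on the bench (z = 0) at the start.
- sink_medium: loose finned heatsink of bare aluminium, 80 mm long (x), 40 mm wide (y), 36 mm high; six thin upright fins run along its length, the outermost two are its long sides, so grip across the 40 mm width. Origin: centre of the underside; x along the length, z up (fins up). About 140 g. Stands on the bench (z = 0) at the start.
- sink_long: loose finned heatsink of bare aluminium, 110 mm long (x), 40 mm wide (y), 36 mm high; six thin upright fins run along its length, the outermost two are its long sides, so grip across the 40 mm width. Origin: centre of the underside; x along the length, z up (fins up). About 192 g. Stands on the bench (z = 0) at the start.
- sink_round: loose round heatsink of bare aluminium, 50 mm in diameter, 36 mm high, with 16 radial fins like a star seen from above. Origin: centre of the underside, z up. About 90 g; may be gripped across the diameter at any yaw. Stands on the bench (z = 0) at the start.
- nest_short: shallow open black plastic nest with a grey floor, fixed to the bench, 66 x 56 mm inside (72 x 62 mm outside), long side along x; inner floor 3 mm above the bench, rim 11 mm above the bench, walls 3 mm thick. It is made for the short heatsink, with 8 mm room all round. Origin: centre of the underside, on the bench; z up.
- nest_medium: shallow open black plastic nest with a grey floor, fixed to the bench, 96 x 56 mm inside (102 x 62 mm outside), long side along x; inner floor 3 mm above the bench, rim 11 mm above the bench, walls 3 mm thick. It is made for the medium heatsink, with 8 mm room all round. Origin: centre of the underside, on the bench; z up.
- nest_long: shallow open black plastic nest with a grey floor, fixed to the bench, 126 x 56 mm inside (132 x 62 mm outside), long side along x; inner floor 3 mm above the bench, rim 11 mm above the bench, walls 3 mm thick. It is made for the long heatsink, with 8 mm room all round. Origin: centre of the underside, on the bench; z up.
- nest_round: shallow open black plastic nest with a grey floor, fixed to the bench, round, 66 mm inside diameter (72 mm outside); inner floor 3 mm above the bench, rim 11 mm above the bench, walls 3 mm thick. It is made for the round heatsink, with 8 mm room all round. Origin: centre of the underside, on the bench; z up.
- case: bystander: plain closed aluminium case without fins, 84 x 44 x 34 mm (x, y, z), four screws on top, loose on the bench. Origin: centre of the underside. To be left where it is.
- capacitor: bystander: smooth black can capacitor with a bare aluminium top, 40 mm in diameter, 50 mm high, standing loose. Origin: centre of the underside. To be left where it is.
Not all that is in view belongs to the job. Leave any yellow look-alike of the nest_medium alone.

How it is judged:
At the end, for the whole second after the job is handed in: Each heatsink (short, medium, long, round) rests in its own nest: centre within 15 mm of the nest's centre, underside less than 6 mm above the bench under the nest (the nest's floor is at 3 mm), upright within 0.06 rad, at rest and released (horizontal distance between sink_short and nest_short below 0.015 m and z of sink_short in the frame of nest_short below 0.006 m and angle between each of sink_short, sink_medium, sink_long, sink_round's own z axis and vertical below 0.06 rad and linear speed of each of sink_short, sink_medium, sink_long, sink_round below 0.02 m/s and contact force between the fingers and sink_short below 0.1 N and horizontal distance between sink_medium and nest_medium below 0.015 m and z of sink_medium in the frame of nest_medium below 0.006 m and contact force between the fingers and sink_medium below 0.1 N and horizontal distance between sink_long and nest_long below 0.015 m and z of sink_long in the frame of nest_long below 0.006 m and contact force between the fingers and sink_long below 0.1 N and horizontal distance between sink_round and nest_round below 0.015 m and z of sink_round in the frame of nest_round below 0.006 m and contact force between the fingers and sink_round below 0.1 N); the robot touches nothing.
It fails at once if a heatsink is dropped or flung (moves faster than 0.6 m/s without the fingers on it) ((contact force between the fingers and sink_short below 0.05 N and linear speed of sink_short above 0.6 m/s) or (contact force between the fingers and sink_medium below 0.05 N and linear speed of sink_medium above 0.6 m/s) or (contact force between the fingers and sink_long below 0.05 N and linear speed of sink_long above 0.6 m/s) or (contact force between the fingers and sink_round below 0.05 N and linear speed of sink_round above 0.6 m/s)).
It fails at once if the case is moved more than 20 mm or tipped over (distance of case from where it was at the start of the episode above 0.02 m or angle between case's own z axis and vertical above 0.4 rad).
It fails at once if the capacitor is moved more than 20 mm or tipped over (distance of capacitor from where it was at the start of the episode above 0.02 m or angle between capacitor's own z axis and vertical above 0.4 rad).
It also fails if it takes over 128 s, if anything falls off the work surface, if the arm or the gripper's body presses on something with over 40 N, if the wrist force passes 120 N, or if a joint passes its speed limit or range.

ROBOT

A 6-joint arm with a two-finger parallel gripper is mounted at the origin on the work surface. World frame = base frame: x ahead of the robot, y to its left, z up, the work surface at z = 0. Lengths are in m, angles in rad, forces in N, time in s.
With the tool pointing down it reaches from about 0.325 to 0.75 m from the base axis. Payload 7.6 kg.
Tool frame: the origin (TCP) lies between the finger pads; the fingertips stand 19 mm ahead of it and the grasp point (between the pads) is the TCP (manip.tcp_to_tips is the distance from the TCP to the fingertips, in m); y points along the fingers, x is the direction in which the jaws open and shut, and the axes are right-handed (so a half turn about y gives the same grasp; the last joint's range is limited). The gripper opens to 85 mm and grips with 20 to 120 N. Pads are 22 mm wide; open, the fingers measure 114 mm over their backs; the gripper's body (76 mm by 85 mm) begins 54 mm behind the grasp point. The pads swing forward as they close: fully open they stand 13 mm farther back than shut.
Start: joints at [-0.07, 0.052, 1.401, -0, 1.689, -0.07], TCP at [0.525, 0, 0.25] pointing down, gripper open.
Joint ranges: [-2.9, 2.9], [-0.91, 2.17], [0.12, 2.37], [-1.06, 4.2], [0.26, 2.73], [-2.93, 2.93]. Speed limits (rad/s): [2.57, 2.57, 3.01, 3.14, 3.14, 3.14].

INTERFACE

Orientations are given as a unit quaternion [x, y, z, w].
In Python, from plant import manip, eyes, job_done gives the robot as it stands.
- The arm moves only by the tool send_rows, never from a script. Its argument "moves" is a list of rows, each an object with "linear": the shift along the tool's x, y, z in mm, a list of three; "turn": the turn about the tool's y in degrees; "hand": the closure, from 0 (fully open) to 1 (shut). In form: [{"linear": [dx, dy, dz], "turn": turn, "hand": hand}, ...]. A call has 1 to 12 rows; each row is the pose to reach, as a shift and turn from the pose commanded when the call began, along the tool's axes at that moment; what a row does not reach only later rows make up. A row lasts 1/12 s, in which the tool goes at most 41.7 mm and 7.16 degrees, less where a joint would pass 70% of its speed; a pose out of reach is approached as far as the arm can. A call with a gripper value outside its range is refused whole. The fingers move at their own pace and stop on an object; "grip_force" is the grip in N (left out, the last holds). Time passes only in rows, so rows that repeat a pose let the fingers close. It gives the time, the measured TCP pose, the force and the opening at its end, in the units of the state.
- manip.sense(): the state, without advancing time (a new reading comes with each control period).
- eyes.camera(name): name is "scene" or "side" or "wrist"; returns the picture (384x512x3 uint8, red, green, blue); there is no depth.
- eyes.calibration(name): a dict with "intrinsics" (3x3 intrinsics, pixels), "R" (3x3) and "t" (3): a world point X has camera coordinates R X + t; the wrist camera has in their place "hand_eye" (4x4, takes a point from camera to tool coordinates, whose origin is the TCP and whose axes are the tool frame's). Camera axes: x right, y down, z forward; pixel columns grow to the right and rows downward; lengths in m; the calibration is good to about 2 mm. A picture is of the moment at which its call begins: read the wrist's pose just before it. calibration takes no time and is no camera call.
- job_done(): hands the job in, once; it reports no verdict.
The state is a dict: "time": time; "joint_positions": joint angles; "qvel": joint speeds; "effort": joint torques, N m; "position": TCP position; "tcp_rot": TCP orientation; "force": force on the tool from outside, world axes, zero at the start; "torque": the same for the moment, N m; "opening": finger opening in m.
Only numpy, scipy, OpenCV 4.12 (cv2) and the standard library are available. Lean on these libraries where they do the work, as an engineer would, in place of code of your own. Each camera call takes 0.05 s, during which the arm holds its last target. There are 200 camera calls.

## Working session

There is one attempt and no reset: what is moved stays moved. The work goes in short steps, Python scripts to look and compute and a tool call to move; the robot and the scene stay as the last step left them, time stands still between calls to the robot, and variables do not carry over. Pictures are saved under pics/ and viewed, about 12 in all and at most 16, crops included, and the job is handed in when it is done.

Besides the shell and the picture viewer there is one more tool, called after ">>>" as name(argument=value, ...) on one line, values as JSON. send_rows: Moves the arm, as the interface text tells. Its arguments: {"type":"object","properties":{"moves":{"type":"array","items":{"type":"object","properties":{"linear":{"type":"array","items":{"type":"number"}},"turn":{"type":"number"},"hand":{"type":"number"}}}},"grip_force":{"type":"number"}},"required":["moves"]}

```bash
ls; mkdir -p pics; python3 - <<'E'
from plant import manip, eyes
import cv2
print(manip.sense(), manip.tcp_to_tips)
for n in ("scene","side","wrist"):
    im=eyes.camera(n); cv2.imwrite(f"pics/{n}0.png",im[:,:,::-1]); print(n,eyes.calibration(n))
E
```

```text
pics
{'time': 0.0, 'joint_positions': array([-7.03178939e-02,  5.28628586e-02,  1.40173967e+00,  2.56640836e-05,
        1.68857871e+00, -7.02709877e-02]), 'qvel': array([ 1.00298983e-03, -2.68674095e-04, -6.38070408e-04,  1.08544597e-03,
        1.06092117e-03, -9.24275622e-05]), 'effort': array([ 8.02730119e-04, -3.81666934e+01, -3.60182977e+01,  8.43031398e-05,
        6.19437444e-03, -2.66336252e-05]), 'position': array([5.24732010e-01, 3.91065721e-05, 2.49451196e-01]), 'tcp_rot': array([-7.07058120e-01,  5.75154626e-04,  5.44105076e-04,  7.07154996e-01]), 'force': array([-0.3037124 , -0.14649851,  0.58554415]), 'torque': array([-0.02279878,  0.03161992, -0.04940208]), 'opening': 0.08541844101530112} 0.019
scene {'intrinsics': array([[407.14286204,   0.        , 250.31527467],
       [  0.        , 407.14286204, 197.28383192],
       [  0.        ,   0.        ,   1.        ]]), 'R': array([[ 0.83446558,  0.55100855, -0.00753489],
       [ 0.29105875, -0.45231715, -0.84302669],
       [-0.46792308,  0.70128366, -0.53781895]]), 't': array([-0.50934762, -0.13144051,  1.53093198])}
side {'intrinsics': array([[388.95981324,   0.        , 258.32957444],
       [  0.        , 388.95981324, 192.5187561 ],
       [  0.        ,   0.        ,   1.        ]]), 'R': array([[-0.81758444, -0.57568114, -0.01212049],
       [-0.31082948,  0.4589647 , -0.8323079 ],
       [ 0.48470684, -0.67671458, -0.55418106]]), 't': array([0.49203732, 0.21976605, 0.76508754])}
wrist {'intrinsics': array([[285.98821126,   0.        , 251.42656552],
       [  0.        , 285.98821126, 192.49447704],
       [  0.        ,   0.        ,   1.        ]]), 'hand_eye': array([[ 0.99999738,  0.00199175, -0.00113258,  0.00137975],
       [ 0.00165546, -0.2863298 ,  0.95812969, -0.12439704],
       [ 0.00158406, -0.95812905, -0.28633235,  0.07193818],
       [ 0.        ,  0.        ,  0.        ,  1.        ]])}
```

View pics/scene0.png

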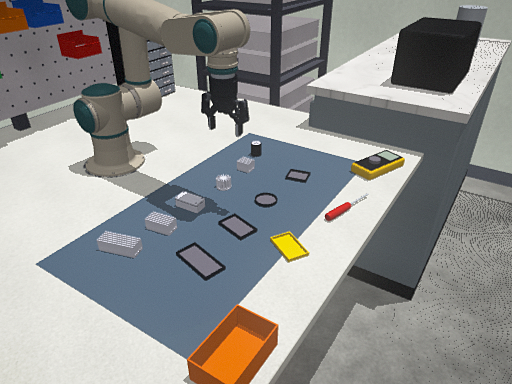

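View pics/side0.png

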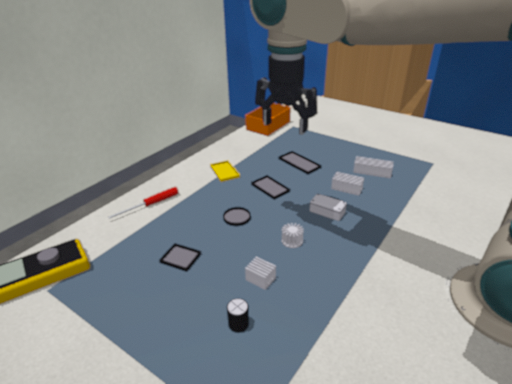

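View pics/wrist0.png

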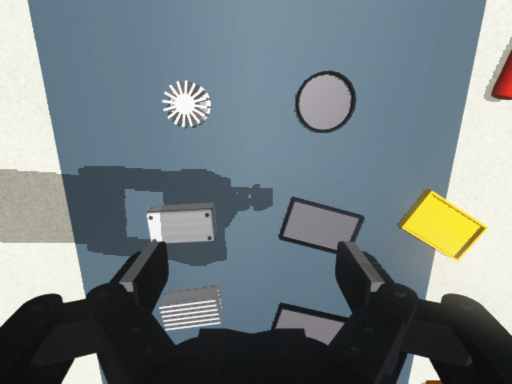

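```bash
cat > h.py <<'E'
import numpy as np, cv2
from plant import manip, eyes
from scipy.spatial.transform import Rotation as Ro
def cam(n,st=None):
    c=eyes.calibration(n); K=c["intrinsics"]
    if n=="wrist":
        T=np.eye(4); T[:3,:3]=Ro.from_quat(st["tcp_rot"]).as_matrix(); T[:3,3]=st["position"]
        M=T@c["hand_eye"]; return K,M[:3,:3],M[:3,3]
    return K,c["R"].T,-c["R"].T@c["t"]
def cast(c,uv,z):
    K,R,o=c; uv=np.atleast_2d(uv).astype(float)
    d=np.c_[uv,np.ones(len(uv))]@np.linalg.inv(K).T@R.T
    return (o+d*((z-o[2])/d[:,2])[:,None])[:,:2]
def proj(c,X):
    K,R,o=c; p=(np.atleast_2d(X)-o)@R@K.T; return p[:,:2]/p[:,2:]
E
python3 - <<'E'
from h import *
P=dict(long=((119,243),(374,166),.03),med=((160,222),(348,183),.03),case=((190,200),(328,206),.03),rnd=((224,181),(292,235),.03),short=((246,164),(262,271),.03),cap=((256,142),(238,307),.05),
nl=((200,260),(300,161),.005),nm=((238,226),(270,187),.005),nr=((266,200),(237,216),.005),ns=((298,175),(181,257),.005),yel=((290,245),(225,170),.005))
for k,(a,b,z) in P.items(): print(k,cast(cam("scene"),a,z).round(3),cast(cam("side"),b,z).round(3))
E
```

```text
long [[ 0.421 -0.343]] [[ 0.405 -0.323]]
med [[ 0.445 -0.215]] [[ 0.43  -0.191]]
case [[ 0.442 -0.081]] [[ 0.426 -0.061]]
rnd [[0.461 0.069]] [[0.443 0.09 ]]
short [[0.455 0.208]] [[0.434 0.224]]
cap [[0.408 0.346]] [[0.407 0.34 ]]
nl [[ 0.624 -0.258]] [[ 0.626 -0.266]]
nm [[ 0.623 -0.083]] [[ 0.62  -0.084]]
nr [[0.618 0.079]] [[0.614 0.078]]
ns [[0.628 0.277]] [[0.625 0.272]]
yel [[ 0.79  -0.077]] [[ 0.789 -0.087]]
```

>>> send_rows(moves=[{"linear": [0, 0, -240], "turn": 0, "hand": 0}, {"linear": [0, 0, -240], "turn": 0, "hand": 0}, {"linear": [0, 0, -240], "turn": 0, "hand": 0}, {"linear": [0, 0, -240], "turn": 0, "hand": 0}, {"linear": [0, 0, -240], "turn": 0, "hand": 0}, {"linear": [0, 0, -240], "turn": 0, "hand": 0}, {"linear": [0, 0, -240], "turn": 0, "hand": 0}, {"linear": [0, 0, -240], "turn": 0, "hand": 0}, {"linear": [0, 0, -240], "turn": 0, "hand": 0}, {"linear": [0, 0, -240], "turn": 0, "hand": 0}])

```text
time: 0.98
position: [0.5252, -0.2388, 0.2503]
tcp_rot: [-0.707, -0.001, 0.0, 0.707]
force: [0.3, 0.8, 0.4]
opening: 0.0855
```

```bash
cat > snap.py <<'E'
import sys
from h import *
n=sys.argv[1]; st=manip.sense(); im=eyes.camera("wrist"); cv2.imwrite(f"pics/{n}.png",im[:,:,::-1])
np.savez(f"pics/{n}.npz",im=im,tcp_rot=st["tcp_rot"],position=st["position"])
E
python3 snap.py wA
```

>>> send_rows(moves=[{"linear": [0, 0, 390], "turn": 0, "hand": 0}, {"linear": [0, 0, 390], "turn": 0, "hand": 0}, {"linear": [0, 0, 390], "turn": 0, "hand": 0}, {"linear": [0, 0, 390], "turn": 0, "hand": 0}, {"linear": [0, 0, 390], "turn": 0, "hand": 0}, {"linear": [0, 0, 390], "turn": 0, "hand": 0}, {"linear": [0, 0, 390], "turn": 0, "hand": 0}, {"linear": [0, 0, 390], "turn": 0, "hand": 0}, {"linear": [0, 0, 390], "turn": 0, "hand": 0}, {"linear": [0, 0, 390], "turn": 0, "hand": 0}, {"linear": [0, 0, 390], "turn": 0, "hand": 0}, {"linear": [0, 0, 390], "turn": 0, "hand": 0}])

```text
time: 2.03
position: [0.5244, 0.1514, 0.2504]
tcp_rot: [0.707, 0.001, -0.001, -0.707]
force: [-0.1, -0.3, 0.3]
opening: 0.0854
```

```bash
python3 snap.py wB; python3 - <<'E'
import numpy as np,cv2
for n in "wA","wB": print(np.load(f"pics/{n}.npz")["position"])
cv2.imwrite("pics/AB.png",np.vstack([cv2.imread("pics/wA.png")[:300],cv2.imread("pics/wB.png")[:300]]))
E
```

```text
[ 0.52522278 -0.23878773  0.25031393]
[0.52441172 0.15142201 0.25039091]
```

View pics/AB.png

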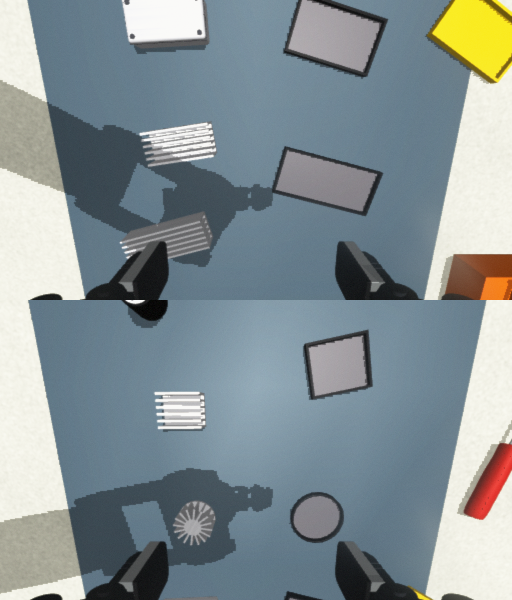

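```bash
cat > meas.py <<'E'
import sys
from h import *
def meas(n,kind,uv,z,r=70,thr=None):
    d=np.load(f"pics/{n}.npz"); im=d["im"]; c=cam("wrist",d)
    hsv=cv2.cvtColor(im,cv2.COLOR_RGB2HSV); S,V=hsv[...,1],hsv[...,2]
    if kind=="nest": m=(V<60)|((S<45)&(V>90))
    else: m=(S<60)&(V>(thr or 95))
    m=m.astype(np.uint8); w=np.zeros_like(m); cv2.circle(w,uv,r,1,-1); m=m*w
    if kind!="nest": m=cv2.morphologyEx(m,cv2.MORPH_CLOSE,np.ones((9,9)))
    m=cv2.morphologyEx(m,cv2.MORPH_OPEN,np.ones((3,3)))
    k,l,s,ce=cv2.connectedComponentsWithStats(m); i=1+np.argmax(s[1:,4])
    cs=max(cv2.findContours((l==i).astype(np.uint8),cv2.RETR_EXTERNAL,cv2.CHAIN_APPROX_NONE)[0],key=len)
    p=cast(c,cs[:,0],z).astype(np.float32)
    (x,y),(a,b),t=cv2.minAreaRect(p*1000)
    if a<b: a,b,t=b,a,t-90
    t=(t+90)%180-90
    print(n,kind,uv,"z",z,"ctr",round(x,1),round(y,1),"size",round(a,1),round(b,1),"yaw",round(t,1),"circ",[round(float(v),1) for v in np.ravel(cv2.minEnclosingCircle(p*1000)[0])])
    return m
if __name__=="__main__":
    A=[meas("wA","nest",(335,37),.0055,68),meas("wA","nest",(327,180),.0055),meas("wA","sink",(178,143),.018,50),meas("wA","sink",(166,237),.018,60)]
    B=[meas("wB","nest",(338,65),.0055,60),meas("wB","nest",(317,217),.0055,45),meas("wB","sink",(180,112),.018,45),meas("wB","sink",(194,224),.018,36,115)]
    cv2.imwrite("pics/m.png",255*np.vstack([np.max(A,0)[:300],np.max(B,0)[:300]]))
E
python3 meas.py
```

```text
wA nest (335, 37) z 0.0055 ctr 623.1 -87.7 size 100.2 64.4 yaw -15.9 circ [624.3, -87.4]
wA nest (327, 180) z 0.0055 ctr 625.7 -261.8 size 134.6 61.9 yaw -14.9 circ [627.8, -263.1]
wA sink (178, 143) z 0.018 ctr 444.0 -214.1 size 107.1 72.8 yaw 8.2 circ [441.8, -211.3]
wA sink (166, 237) z 0.018 ctr 408.8 -342.4 size 127.1 54.7 yaw 15.4 circ [406.7, -335.6]
wB nest (338, 65) z 0.0055 ctr 630.2 272.1 size 70.6 59.7 yaw 11.7 circ [630.3, 272.7]
wB nest (317, 217) z 0.0055 ctr 617.0 74.8 size 68.1 63.4 yaw -61.3 circ [613.5, 74.1]
wB sink (180, 112) z 0.018 ctr 450.7 214.5 size 100.9 83.4 yaw -89.7 circ [444.6, 215.1]
wB sink (194, 224) z 0.018 ctr 447.7 73.7 size 64.0 50.5 yaw 74.0 circ [449.2, 72.7]
```

View pics/m.png

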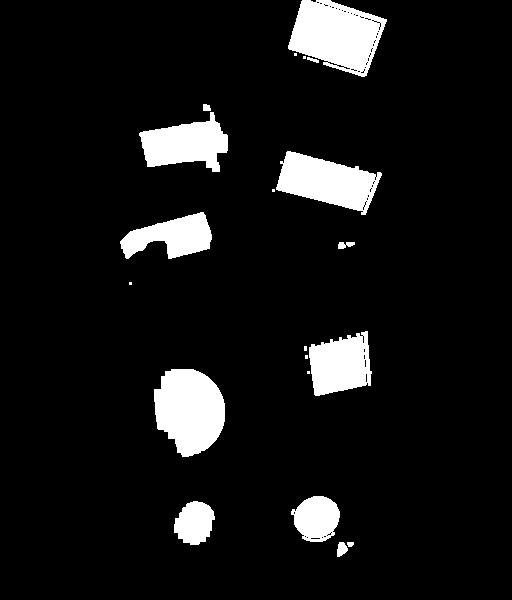

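```bash
python3 - <<'E'
import numpy as np,cv2
for n,pts in (("wA",[(290,35),(276,185),(330,180),(250,100),(230,143),(160,240),(180,140)]),("wB",[(307,75),(292,217),(215,112),(180,112),(240,60),(230,230),(194,224),(210,206),(370,70)])):
    h=cv2.cvtColor(np.load(f"pics/{n}.npz")["im"],cv2.COLOR_RGB2HSV)
    for u,v in pts: print(n,u,v,h[v-2:v+3,u-2:u+3].reshape(-1,3).min(0),h[v-2:v+3,u-2:u+3].reshape(-1,3).max(0))
E
```

```text
wA 290 35 [ 0  0 48] [165  63 172]
wA 276 185 [90  6 48] [145  50 145]
wA 330 180 [130   5 138] [160  13 145]
wA 250 100 [101  58 154] [103  65 158]
wA 230 143 [100  57 149] [103  65 154]
wA 160 240 [ 0  0 29] [150  26 162]
wA 180 140 [  0   0 149] [165   5 248]
wB 307 75 [60  7 35] [110  60 166]
wB 292 217 [99 12 44] [133  68 133]
wB 215 112 [100  52 167] [102  59 172]
wB 180 112 [  0   0 190] [165   7 250]
wB 240 60 [100  49 173] [103  57 177]
wB 230 230 [100  62  98] [103  71 146]
wB 194 224 [  0   0 166] [140   6 176]
wB 210 206 [60  1 89] [130  68 173]
wB 370 70 [90 10 35] [120  60 156]
```

```bash
sed -i 's/m=(V<60)|((S<45)&(V>90))/m=(S<40)|(V<80)/; s/m=(S<60)&(V>(thr or 95))/m=(S<38)\&(V>55)/; s/(9,9)/(5,5)/' meas.py; python3 meas.py
```

```text
wA nest (335, 37) z 0.0055 ctr 621.7 -87.3 size 104.1 65.4 yaw -15.5 circ [621.5, -87.4]
wA nest (327, 180) z 0.0055 ctr 625.8 -262.0 size 135.7 63.8 yaw -14.5 circ [625.4, -262.4]
wA sink (178, 143) z 0.018 ctr 435.7 -211.2 size 90.4 44.1 yaw 8.5 circ [435.4, -211.5]
wA sink (166, 237) z 0.018 ctr 401.3 -347.8 size 153.5 72.3 yaw 27.7 circ [407.4, -356.9]
wB nest (338, 65) z 0.0055 ctr 627.6 271.1 size 75.1 63.0 yaw 11.3 circ [628.0, 270.9]
wB nest (317, 217) z 0.0055 ctr 615.3 76.6 size 74.6 70.8 yaw -43.8 circ [615.7, 77.0]
wB sink (180, 112) z 0.018 ctr 439.7 219.1 size 59.4 43.8 yaw 0.3 circ [438.9, 219.7]
wB sink (194, 224) z 0.018 ctr 448.6 74.2 size 65.4 51.8 yaw 72.8 circ [449.0, 73.6]
```

View pics/m.png

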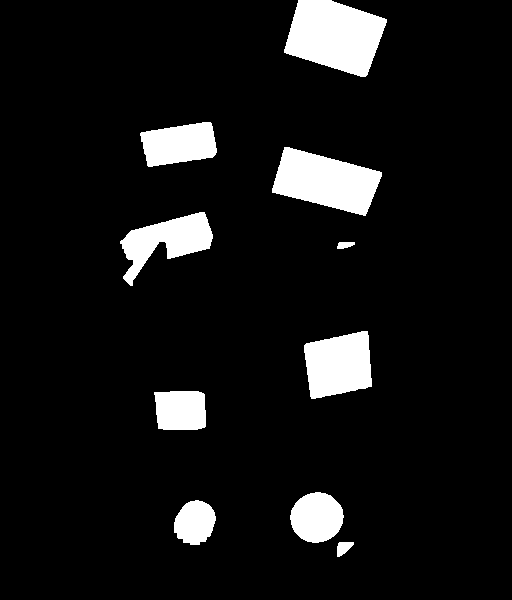

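>>> send_rows(moves=[{"linear": [-85, 70, 68], "turn": 85, "hand": 0}, {"linear": [-85, 70, 68], "turn": 85, "hand": 0}, {"linear": [-85, 70, 68], "turn": 85, "hand": 0}, {"linear": [-85, 70, 68], "turn": 85, "hand": 0}, {"linear": [-85, 70, 68], "turn": 85, "hand": 0}, {"linear": [-85, 70, 68], "turn": 85, "hand": 0}, {"linear": [-85, 70, 68], "turn": 85, "hand": 0}, {"linear": [-85, 70, 68], "turn": 85, "hand": 0}, {"linear": [-85, 70, 68], "turn": 85, "hand": 0}, {"linear": [-85, 70, 68], "turn": 85, "hand": 0}, {"linear": [-85, 70, 68], "turn": 85, "hand": 0}, {"linear": [-85, 70, 68], "turn": 85, "hand": 0}])

```text
time: 3.08
position: [0.4403, 0.2168, 0.1805]
tcp_rot: [-0.519, 0.48, -0.48, 0.519]
force: [0.4, -0.0, -0.2]
opening: 0.0853
```

>>> send_rows(moves=[{"linear": [0, 0, 0], "turn": 4.7, "hand": 0}, {"linear": [0, 0, 0], "turn": 4.7, "hand": 0}, {"linear": [0, 0, 0], "turn": 4.7, "hand": 0}])

```text
time: 3.33
position: [0.4403, 0.2171, 0.1805]
tcp_rot: [-0.501, 0.498, -0.499, 0.502]
force: [-0.6, 0.5, -0.1]
opening: 0.0853
```

```bash
python3 snap.py c1; python3 -c "
from h import *
st=manip.sense();print(Ro.from_quat(st['tcp_rot']).as_matrix().round(3),st['position'],st['joint_positions'].round(2))
c=cam('wrist',st);print(proj(c,[[.4397,.2191,.018]]).round())"
```

```text
[[ 0.007  0.     1.   ]
 [-1.    -0.     0.007]
 [ 0.    -1.     0.   ]] [0.44021051 0.21730482 0.18044662] [ 0.38 -0.01  1.61 -0.    1.55  1.95]
[[249. 182.]]
```

View pics/c1.png

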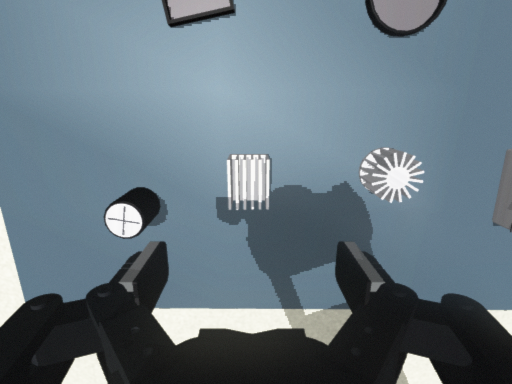

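>>> send_rows(moves=[{"linear": [-2, 35, 0], "turn": 0, "hand": 0}, {"linear": [-2, 70, 0], "turn": 0, "hand": 0}, {"linear": [-2, 100, 0], "turn": 0, "hand": 0}, {"linear": [-2, 120, 0], "turn": 0, "hand": 0}, {"linear": [-2, 135, 0], "turn": 0, "hand": 0}, {"linear": [-2, 143, 0], "turn": 0, "hand": 0}, {"linear": [-2, 149, 0], "turn": 0, "hand": 0}, {"linear": [-2, 149, 0], "turn": 0, "hand": 0}, {"linear": [-2, 149, 0], "turn": 0, "hand": 0}])

```text
time: 4.13
position: [0.4405, 0.2201, 0.0321]
tcp_rot: [-0.501, 0.498, -0.499, 0.502]
force: [0.9, 0.3, 1.0]
opening: 0.0852
```

>>> send_rows(grip_force=40, moves=[{"linear": [0, 0, 0], "turn": 0, "hand": 0.2}, {"linear": [0, 0, 0], "turn": 0, "hand": 0.35}, {"linear": [0, 0, 0], "turn": 0, "hand": 0.5}, {"linear": [0, 0, 0], "turn": 0, "hand": 0.7}, {"linear": [0, 0, 0], "turn": 0, "hand": 1}, {"linear": [0, 0, 0], "turn": 0, "hand": 1}, {"linear": [0, 0, 0], "turn": 0, "hand": 1}, {"linear": [0, 0, 0], "turn": 0, "hand": 1}, {"linear": [0, 0, 0], "turn": 0, "hand": 1}, {"linear": [0, 0, 0], "turn": 0, "hand": 1}])

```text
time: 4.97
position: [0.4405, 0.2202, 0.032]
tcp_rot: [-0.501, 0.498, -0.499, 0.502]
force: [0.0, -0.2, 6.6]
opening: 0.0393
```

>>> send_rows(moves=[{"linear": [0, -15, 0], "turn": 0, "hand": 1}, {"linear": [0, -40, 0], "turn": 0, "hand": 1}, {"linear": [0, -65, 0], "turn": 0, "hand": 1}, {"linear": [-10, -70, 30], "turn": -2, "hand": 1}, {"linear": [-20, -70, 65], "turn": -5, "hand": 1}, {"linear": [-30, -70, 100], "turn": -8, "hand": 1}, {"linear": [-40, -70, 135], "turn": -11, "hand": 1}, {"linear": [-46, -70, 165], "turn": -11, "hand": 1}, {"linear": [-50, -70, 180], "turn": -11, "hand": 1}, {"linear": [-50, -70, 188], "turn": -11, "hand": 1}, {"linear": [-50, -70, 188], "turn": -11, "hand": 1}, {"linear": [-50, -70, 188], "turn": -11, "hand": 1}])

```text
time: 5.97
position: [0.6273, 0.2708, 0.1001]
tcp_rot: [0.547, -0.449, 0.448, -0.546]
force: [-0.2, 0.2, -0.8]
opening: 0.0395
```

```bash
python3 snap.py c2; python3 - <<'E'
from h import *
st=manip.sense();print(st["position"],Ro.from_quat(st['tcp_rot']).as_matrix()[:2,0])
im=cv2.imread("pics/c2.png"); s=eyes.camera("scene")[100:260,170:370,::-1]
cv2.imwrite("pics/c2b.png",np.hstack([im,cv2.resize(s,(280,224)).copy() if 0 else cv2.copyMakeBorder(cv2.resize(s,(280,224)),0,160,0,0,0)]))
E
```

```text
[0.62704282 0.27086767 0.10049314] [ 0.19596806 -0.98061026]
```

View pics/c2b.png

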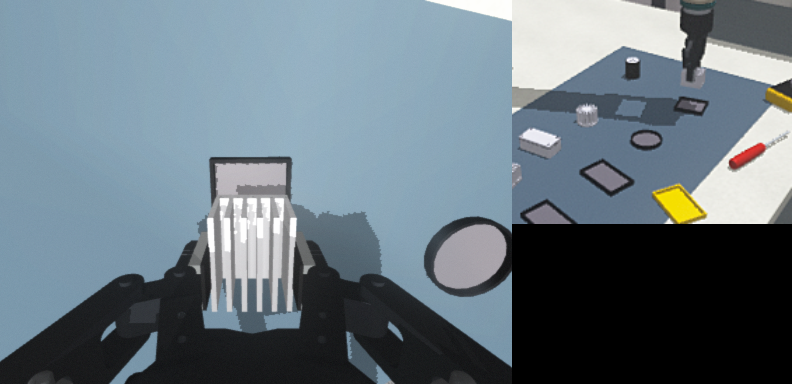

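>>> send_rows(moves=[{"linear": [0, 15, 0], "turn": 0, "hand": 1}, {"linear": [0, 30, 0], "turn": 0, "hand": 1}, {"linear": [0, 42, 0], "turn": 0, "hand": 1}, {"linear": [0, 52, 0], "turn": 0, "hand": 1}, {"linear": [0, 59, 0], "turn": 0, "hand": 1}, {"linear": [0, 62, 0], "turn": 0, "hand": 1}, {"linear": [0, 64, 0], "turn": 0, "hand": 1}, {"linear": [0, 65, 0], "turn": 0, "hand": 1}, {"linear": [0, 65, 0], "turn": 0, "hand": 1}])

```text
time: 6.82
position: [0.628, 0.2711, 0.0368]
tcp_rot: [-0.547, 0.448, -0.449, 0.547]
force: [0.0, -0.9, -1.3]
opening: 0.0388
```

>>> send_rows(moves=[{"linear": [0, 1, 0], "turn": 0, "hand": 1}, {"linear": [0, 1, 0], "turn": 0, "hand": 1}, {"linear": [0, 2, 0], "turn": 0, "hand": 1}, {"linear": [0, 2, 0], "turn": 0, "hand": 1}])

```text
time: 7.15
position: [0.6281, 0.2711, 0.0351]
tcp_rot: [-0.546, 0.448, -0.449, 0.547]
force: [-1.5, -0.3, 1.3]
opening: 0.0392
```

>>> send_rows(moves=[{"linear": [0, 0.5, 0], "turn": 0, "hand": 1}, {"linear": [0, 0.5, 0], "turn": 0, "hand": 0.45}, {"linear": [0, 0.5, 0], "turn": 0, "hand": 0.3}, {"linear": [0, 0.5, 0], "turn": 0, "hand": 0.1}, {"linear": [0, 0.5, 0], "turn": 0, "hand": 0}, {"linear": [0, 0.5, 0], "turn": 0, "hand": 0}, {"linear": [0, -10, 0], "turn": 0, "hand": 0}, {"linear": [0, -30, 0], "turn": 0, "hand": 0}, {"linear": [0, -60, 0], "turn": 0, "hand": 0}, {"linear": [0, -85, 0], "turn": 0, "hand": 0}, {"linear": [0, -100, 0], "turn": 0, "hand": 0}, {"linear": [0, -100, 0], "turn": 0, "hand": 0}])

```text
time: 8.15
position: [0.6296, 0.2717, 0.1407]
tcp_rot: [-0.544, 0.447, -0.45, 0.55]
force: [-0.5, 0.2, 1.6]
opening: 0.0854
```

```bash
python3 snap.py c3; python3 - <<'E'
from h import *
st=manip.sense();print(st["position"],Ro.from_quat(st['tcp_rot']).as_matrix()[:2,[0,2]],st['joint_positions'].round(2))
E
```

```text
[0.62877274 0.27142031 0.13760876] [[ 0.19598854  0.98059314]
 [-0.98060586  0.19598163]] [ 0.35  0.56  1.02 -0.    1.56  1.73]
```

View pics/c3.png

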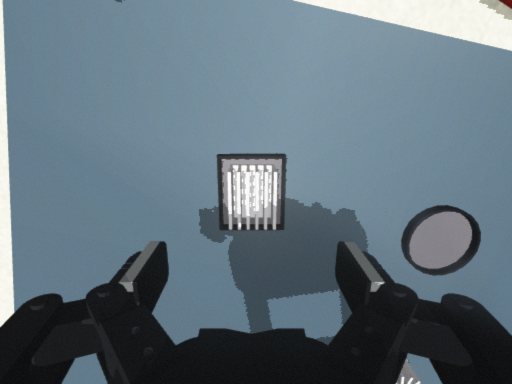

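```bash
python3 -c "
from meas import meas
meas('c1','sink',(393,175),.018,45)
meas('c1','sink',(249,182),.018,45)
meas('c3','nest',(441,240),.0055,50)
meas('c3','sink',(252,195),.021,28)"
```

```text
c1 sink (393, 175) z 0.018 ctr 447.8 73.1 size 68.9 52.9 yaw 74.3 circ [449.6, 72.7]
c1 sink (249, 182) z 0.018 ctr 439.1 219.6 size 59.1 44.1 yaw 0.9 circ [438.5, 219.6]
c3 nest (441, 240) z 0.0055 ctr 615.3 75.8 size 78.9 72.4 yaw 63.6 circ [615.7, 75.9]
c3 sink (252, 195) z 0.021 ctr 628.7 269.9 size 50.4 48.6 yaw 11.4 circ [628.7, 269.9]
```

>>> send_rows(moves=[{"linear": [20, 0, -27], "turn": 0, "hand": 0}, {"linear": [40, 0, -54], "turn": 0, "hand": 0}, {"linear": [60, 0, -82], "turn": 0, "hand": 0}, {"linear": [80, 0, -109], "turn": 0, "hand": 0}, {"linear": [100, 0, -136], "turn": 0, "hand": 0}, {"linear": [120, 0, -163], "turn": 0, "hand": 0}, {"linear": [140, 0, -190], "turn": 0, "hand": 0}, {"linear": [158, 0, -215], "turn": 0, "hand": 0}, {"linear": [158, 0, -215], "turn": 0, "hand": 0}, {"linear": [158, 0, -215], "turn": 0, "hand": 0}])

```text
time: 9.03
position: [0.4467, 0.0732, 0.1333]
tcp_rot: [0.547, -0.449, 0.448, -0.546]
force: [0.4, 0.3, 0.3]
opening: 0.0854
```

>>> send_rows(moves=[{"linear": [0, 35, 2], "turn": 0, "hand": 0}, {"linear": [0, 65, 2], "turn": 0, "hand": 0}, {"linear": [0, 85, 2], "turn": 0, "hand": 0}, {"linear": [0, 97, 2], "turn": 0, "hand": 0}, {"linear": [0, 103, 2], "turn": 0, "hand": 0}, {"linear": [0, 103, 2], "turn": 0, "hand": 0}, {"linear": [0, 103, 2], "turn": 0, "hand": 0}])

```text
time: 9.62
position: [0.4503, 0.0747, 0.0315]
tcp_rot: [-0.547, 0.448, -0.448, 0.547]
force: [0.1, 1.4, 0.0]
opening: 0.0852
```

>>> send_rows(grip_force=40, moves=[{"linear": [0, 0, 0], "turn": 0, "hand": 0.15}, {"linear": [0, 0, 0], "turn": 0, "hand": 0.25}, {"linear": [0, 0, 0], "turn": 0, "hand": 0.35}, {"linear": [0, 0, 0], "turn": 0, "hand": 0.45}, {"linear": [0, 0, 0], "turn": 0, "hand": 0.6}, {"linear": [0, 0, 0], "turn": 0, "hand": 1}, {"linear": [0, 0, 0], "turn": 0, "hand": 1}, {"linear": [0, 0, 0], "turn": 0, "hand": 1}, {"linear": [0, 0, 0], "turn": 0, "hand": 1}, {"linear": [0, 0, 0], "turn": 0, "hand": 1}])

```text
time: 10.45
position: [0.4506, 0.0745, 0.0324]
tcp_rot: [-0.546, 0.448, -0.449, 0.547]
force: [-0.5, 0.7, 5.6]
opening: 0.0489
```

>>> send_rows(moves=[{"linear": [0, -15, 0], "turn": 0, "hand": 1}, {"linear": [0, -40, 0], "turn": 0, "hand": 1}, {"linear": [2, -60, 10], "turn": 0, "hand": 1}, {"linear": [7, -60, 40], "turn": 0, "hand": 1}, {"linear": [14, -60, 75], "turn": 0, "hand": 1}, {"linear": [20, -60, 110], "turn": 0, "hand": 1}, {"linear": [26, -60, 140], "turn": 0, "hand": 1}, {"linear": [30, -60, 157], "turn": 0, "hand": 1}, {"linear": [30, -60, 163], "turn": 0, "hand": 1}, {"linear": [30, -60, 163], "turn": 0, "hand": 1}, {"linear": [30, -60, 163], "turn": 0, "hand": 1}])

```text
time: 11.37
position: [0.6147, 0.0769, 0.0908]
tcp_rot: [0.547, -0.449, 0.448, -0.546]
force: [-0.2, 0.1, -1.5]
opening: 0.0488
```

```bash
python3 snap.py c4; python3 - <<'E'
from h import *
st=manip.sense();print(st["position"],st["force"],st["opening"])
im=cv2.imread("pics/c4.png")[100:384,100:400]; s=eyes.camera("side")[140:270,150:350,::-1]
cv2.imwrite("pics/c4b.png",np.hstack([im,cv2.resize(s,(437,284))]))
E
```

```text
[0.61451907 0.07695548 0.0909912 ] [-0.80380405  0.2650695   0.03971029] 0.04872217887029624
```

View pics/c4b.png

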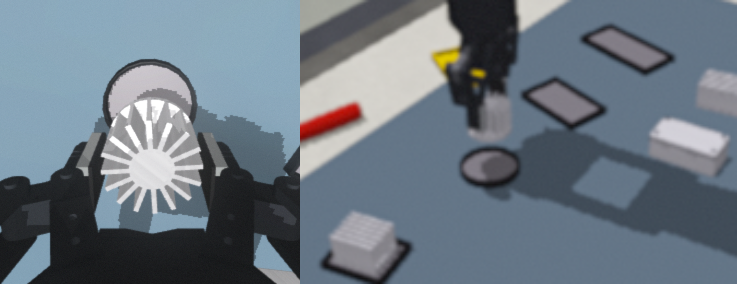

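>>> send_rows(moves=[{"linear": [0, 15, 1], "turn": 0, "hand": 1}, {"linear": [0, 30, 1], "turn": 0, "hand": 1}, {"linear": [0, 42, 1], "turn": 0, "hand": 1}, {"linear": [0, 50, 1], "turn": 0, "hand": 1}, {"linear": [0, 54, 1], "turn": 0, "hand": 1}, {"linear": [0, 55, 1], "turn": 0, "hand": 1}, {"linear": [0, 56, 1], "turn": 0, "hand": 1}, {"linear": [0, 57, 1], "turn": 0, "hand": 1}, {"linear": [0, 57, 1], "turn": 0, "hand": 1}, {"linear": [0, 57, 1], "turn": 0, "hand": 1}])

```text
time: 12.3
position: [0.6171, 0.0771, 0.0355]
tcp_rot: [-0.546, 0.448, -0.449, 0.547]
force: [-1.8, 0.6, 3.3]
opening: 0.0486
```

Contact felt; release and back off.

>>> send_rows(moves=[{"linear": [0, 0.3, 0], "turn": 0, "hand": 1}, {"linear": [0, 0.3, 0], "turn": 0, "hand": 0.35}, {"linear": [0, 0.3, 0], "turn": 0, "hand": 0.2}, {"linear": [0, 0.3, 0], "turn": 0, "hand": 0}, {"linear": [0, 0.3, 0], "turn": 0, "hand": 0}, {"linear": [0, 0.3, 0], "turn": 0, "hand": 0}, {"linear": [0, -10, 0], "turn": 0, "hand": 0}, {"linear": [0, -30, 0], "turn": 0, "hand": 0}, {"linear": [0, -60, 0], "turn": 0, "hand": 0}, {"linear": [0, -85, 0], "turn": 0, "hand": 0}, {"linear": [0, -100, 0], "turn": 0, "hand": 0}, {"linear": [0, -100, 0], "turn": 0, "hand": 0}])

```text
time: 13.3
position: [0.6186, 0.0772, 0.1402]
tcp_rot: [-0.545, 0.446, -0.451, 0.549]
force: [0.7, 0.5, 0.3]
opening: 0.0854
```

```bash
python3 snap.py c5; python3 - <<'E'
from h import *
from meas import meas
st=manip.sense();print(st["position"],Ro.from_quat(st['tcp_rot']).as_matrix()[:2,[0,2]])
c=cam("wrist",st); print(proj(c,[[.6154,.0763,.021]]))
meas("c5","nest",tuple(int(v) for v in proj(c,[[.6154,.0763,.01]])[0]),.0055,60)
s=eyes.camera("side")[180:290,140:300,::-1]
cv2.imwrite("pics/c5b.png",np.hstack([cv2.imread("pics/c5.png")[100:300,100:400],cv2.resize(s,(291,200))]))
E
```

```text
[0.61764994 0.0771412  0.13722495] [[ 0.19598005  0.98059461]
 [-0.98060763  0.19598107]]
[[250.34295487 197.58011203]]
c5 nest (250, 193) z 0.0055 ctr 613.9 77.1 size 73.6 72.9 yaw -25.6 circ [614.0, 76.4]
```

View pics/c5b.png

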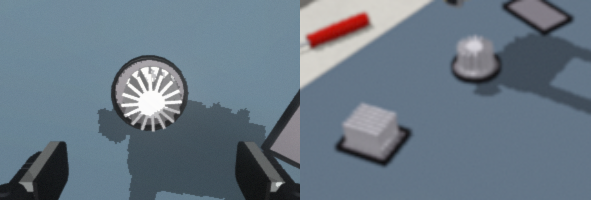

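>>> send_rows(moves=[{"linear": [28, 0, -26], "turn": 0, "hand": 0}, {"linear": [56, 0, -53], "turn": 0, "hand": 0}, {"linear": [84, 0, -80], "turn": 0, "hand": 0}, {"linear": [112, 0, -106], "turn": 0, "hand": 0}, {"linear": [140, 0, -133], "turn": 0, "hand": 0}, {"linear": [168, 0, -160], "turn": 2.8, "hand": 0}, {"linear": [196, 0, -186], "turn": 2.8, "hand": 0}, {"linear": [224, 0, -213], "turn": 2.8, "hand": 0}, {"linear": [247, 0, -235], "turn": 2.8, "hand": 0}, {"linear": [247, 0, -235], "turn": 2.8, "hand": 0}, {"linear": [247, 0, -235], "turn": 2.8, "hand": 0}])

```text
time: 14.32
position: [0.4331, -0.2119, 0.1328]
tcp_rot: [0.535, -0.463, 0.461, -0.535]
force: [0.5, -0.1, 0.2]
opening: 0.0858
```

```bash
python3 snap.py c6; python3 - <<'E'
from h import *
from meas import meas
st=manip.sense();R=Ro.from_quat(st['tcp_rot']).as_matrix();print(st["position"],R[:2,[0,2]],np.degrees(np.arctan2(R[1,0],R[0,0])))
c=cam("wrist",st)
for x,y in ((.4357,-.2112),(.412,-.335)):
    p=proj(c,[[x,y,.018]])[0]; print(p); meas("c6","sink",tuple(int(v) for v in p),.018,80)
E
```

```text
[ 0.43382055 -0.21103999  0.13299668] [[ 0.14644944  0.98921649]
 [-0.98921644  0.14645236]] -81.5787636624538
[250.77693399 192.63723646]
c6 sink (250, 192) z 0.018 ctr 434.6 -209.9 size 91.2 45.1 yaw 8.8 circ [433.9, -210.0]
[380.69573716 236.38664697]
c6 sink (380, 236) z 0.018 ctr 409.5 -337.5 size 125.0 67.8 yaw 16.1 circ [410.9, -343.1]
```

View pics/c6.png

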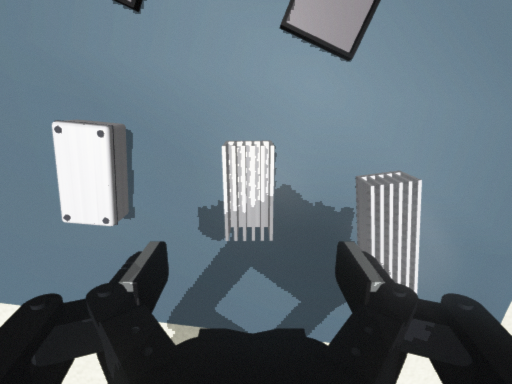

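>>> send_rows(moves=[{"linear": [0, 35, 0], "turn": 0, "hand": 0}, {"linear": [0, 65, 0], "turn": 0, "hand": 0}, {"linear": [0, 85, 0], "turn": 0, "hand": 0}, {"linear": [0, 97, 0], "turn": 0, "hand": 0}, {"linear": [0, 103, 0], "turn": 0, "hand": 0}, {"linear": [0, 103, 0], "turn": 0, "hand": 0}, {"linear": [0, 103, 0], "turn": 0, "hand": 0}])

```text
time: 14.95
position: [0.435, -0.2106, 0.0315]
tcp_rot: [-0.536, 0.461, -0.461, 0.536]
force: [-0.1, -0.1, 0.0]
opening: 0.0852
```

>>> send_rows(grip_force=50, moves=[{"linear": [0, 0, 0], "turn": 0, "hand": 0.2}, {"linear": [0, 0, 0], "turn": 0, "hand": 0.35}, {"linear": [0, 0, 0], "turn": 0, "hand": 0.5}, {"linear": [0, 0, 0], "turn": 0, "hand": 0.7}, {"linear": [0, 0, 0], "turn": 0, "hand": 1}, {"linear": [0, 0, 0], "turn": 0, "hand": 1}, {"linear": [0, 0, 0], "turn": 0, "hand": 1}, {"linear": [0, 0, 0], "turn": 0, "hand": 1}, {"linear": [0, 0, 0], "turn": 0, "hand": 1}, {"linear": [0, 0, 0], "turn": 0, "hand": 1}])

```text
time: 15.78
position: [0.435, -0.2115, 0.0322]
tcp_rot: [-0.536, 0.461, -0.462, 0.536]
force: [-0.4, 0.7, 5.9]
opening: 0.0393
```

>>> send_rows(moves=[{"linear": [0, -15, 0], "turn": 0, "hand": 1}, {"linear": [0, -40, 0], "turn": 0, "hand": 1}, {"linear": [0, -60, 0], "turn": 0, "hand": 1}, {"linear": [-9, -65, 19], "turn": 3, "hand": 1}, {"linear": [-23, -65, 49], "turn": 7, "hand": 1}, {"linear": [-37, -65, 79], "turn": 11, "hand": 1}, {"linear": [-51, -65, 109], "turn": 15, "hand": 1}, {"linear": [-65, -65, 139], "turn": 19, "hand": 1}, {"linear": [-79, -65, 169], "turn": 22, "hand": 1}, {"linear": [-91, -65, 195], "turn": 24, "hand": 1}, {"linear": [-95, -65, 203], "turn": 24, "hand": 1}, {"linear": [-95, -65, 203], "turn": 24, "hand": 1}])

```text
time: 16.78
position: [0.6219, -0.0858, 0.0952]
tcp_rot: [-0.429, 0.563, -0.562, 0.429]
force: [-0.9, 0.4, -0.8]
opening: 0.039
```

```bash
python3 snap.py c7; python3 - <<'E'
from h import *
st=manip.sense();R=Ro.from_quat(st['tcp_rot']).as_matrix();print(st["position"],R[:2,[0,2]],st["opening"],st["force"],st["torque"])
s=eyes.camera("side")[120:280,150:350,::-1]
cv2.imwrite("pics/c7b.png",np.hstack([cv2.imread("pics/c7.png")[100:384,80:420],cv2.resize(s,(355,284))]))
E
```

```text
[ 0.62090949 -0.08692188  0.0952584 ] [[-0.26561442  0.96407763]
 [-0.96407922 -0.26561487]] 0.03927292475710136 [-0.86078138 -0.10615301 -0.99179115] [ 0.05154389  0.08472301 -0.03596115]
```

View pics/c7b.png

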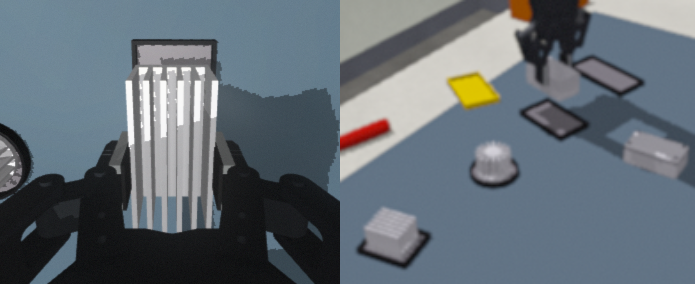

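>>> send_rows(moves=[{"linear": [0, 15, 0], "turn": 0, "hand": 1}, {"linear": [0, 30, 0], "turn": 0, "hand": 1}, {"linear": [0, 43, 0], "turn": 0, "hand": 1}, {"linear": [0, 53, 0], "turn": 0, "hand": 1}, {"linear": [0, 58, 0], "turn": 0, "hand": 1}, {"linear": [0, 60, 0], "turn": 0, "hand": 1}, {"linear": [0, 61, 0], "turn": 0, "hand": 1}, {"linear": [0, 62, 0], "turn": 0, "hand": 1}, {"linear": [0, 62, 0], "turn": 0, "hand": 1}, {"linear": [0, 62, 0], "turn": 0, "hand": 1}])

```text
time: 17.72
position: [0.6217, -0.0874, 0.0352]
tcp_rot: [0.428, -0.562, 0.563, -0.428]
force: [-1.2, 0.1, 0.8]
opening: 0.0394
```

>>> send_rows(moves=[{"linear": [0, 0.6, 0], "turn": 0, "hand": 1}, {"linear": [0, 0.6, 0], "turn": 0, "hand": 0.45}, {"linear": [0, 0.6, 0], "turn": 0, "hand": 0.3}, {"linear": [0, 0.6, 0], "turn": 0, "hand": 0.1}, {"linear": [0, 0.6, 0], "turn": 0, "hand": 0}, {"linear": [0, 0.6, 0], "turn": 0, "hand": 0}, {"linear": [0, -10, 0], "turn": 0, "hand": 0}, {"linear": [0, -30, 0], "turn": 0, "hand": 0}, {"linear": [0, -60, 0], "turn": 0, "hand": 0}, {"linear": [0, -85, 0], "turn": 0, "hand": 0}, {"linear": [0, -100, 0], "turn": 0, "hand": 0}, {"linear": [0, -100, 0], "turn": 0, "hand": 0}])

```text
time: 18.72
position: [0.6232, -0.0876, 0.1402]
tcp_rot: [0.426, -0.561, 0.565, -0.43]
force: [0.8, 0.7, -0.1]
opening: 0.0854
```

```bash
python3 snap.py c8; python3 - <<'E'
from h import *
from meas import meas
st=manip.sense();R=Ro.from_quat(st['tcp_rot']).as_matrix();print(st["position"],R[:2,[0,2]])
c=cam("wrist",st)
for x,y in ((.6216,-.0874),):
    p=proj(c,[[x,y,.021]])[0]; print(p); meas("c8","nest",tuple(int(v) for v in p),.0055,80)
E
```

```text
[ 0.62231696 -0.08743441  0.1372798 ] [[-0.26717676  0.96363438]
 [-0.96364747 -0.26717505]]
[250.76321421 196.22171585]
c8 nest (250, 196) z 0.0055 ctr 619.9 -87.6 size 105.4 64.1 yaw -15.2 circ [619.5, -87.7]
```

>>> send_rows(moves=[{"linear": [30, 0, -14], "turn": -4, "hand": 0}, {"linear": [65, 0, -30], "turn": -8, "hand": 0}, {"linear": [100, 0, -46], "turn": -12, "hand": 0}, {"linear": [135, 0, -62], "turn": -17, "hand": 0}, {"linear": [170, 0, -79], "turn": -22, "hand": 0}, {"linear": [205, 0, -95], "turn": -27, "hand": 0}, {"linear": [240, 0, -111], "turn": -31, "hand": 0}, {"linear": [275, 0, -128], "turn": -31, "hand": 0}, {"linear": [295, 0, -137], "turn": -31, "hand": 0}, {"linear": [295, 0, -137], "turn": -31, "hand": 0}, {"linear": [295, 0, -137], "turn": -31, "hand": 0}])

```text
time: 19.68
position: [0.4093, -0.3351, 0.133]
tcp_rot: [-0.562, 0.429, -0.428, 0.563]
force: [-0.0, -0.4, -0.4]
opening: 0.0858
```

```bash
python3 snap.py c9; python3 - <<'E'
from h import *
from meas import meas
st=manip.sense();R=Ro.from_quat(st['tcp_rot']).as_matrix();print(st["position"],R[:2,[0,2]],np.degrees(np.arctan2(R[1,0],R[0,0])))
c=cam("wrist",st)
p=proj(c,[[.411,-.335,.018]])[0]; print(p); m=meas("c9","sink",tuple(int(v) for v in p),.018,85)
g=cv2.imread("pics/c9.png"); cv2.imwrite("pics/c9b.png",np.hstack([g[60:384,100:400],cv2.merge([m*255]*3)[60:384,100:400]]))
E
```

```text
[ 0.41006387 -0.33444995  0.13319099] [[ 0.26648733  0.96383784]
 [-0.96383656  0.26648882]] -74.54462282108949
[251.07292592 193.72722647]
c9 sink (251, 193) z 0.018 ctr 409.4 -344.7 size 122.1 53.1 yaw 15.8 circ [407.7, -341.0]
```

View pics/c9b.png

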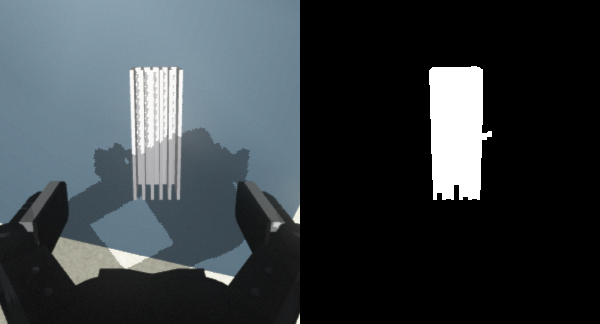

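```bash
python3 - <<'E'
from h import *
d=np.load("pics/c9.npz");c=cam("wrist",d);R=Ro.from_quat(d["tcp_rot"]).as_matrix()
for u,v,z in ((256,127,0),(256,127,.005),(256,260,.036),(232,200,.036),(282,200,.036)):
    p=cast(c,(u,v),z)[0]; q=R.T@(np.r_[p,0]-d["position"]); print(p.round(4),"tool x,z mm",(q[[0,2]]*1000).round(1))
E
```

```text
[ 0.4652 -0.3249] tool x,z mm [ 5.2 56.7]
[ 0.4655 -0.3248] tool x,z mm [ 5.2 57.1]
[ 0.3586 -0.3545] tool x,z mm [  5.5 -53.9]
[ 0.4063 -0.3207] tool x,z mm [-14.4   1. ]
[ 0.4172 -0.36  ] tool x,z mm [26.3  1.2]
```

>>> send_rows(moves=[{"linear": [5.5, 35, 1.5], "turn": 0, "hand": 0}, {"linear": [5.5, 65, 1.5], "turn": 0, "hand": 0}, {"linear": [5.5, 85, 1.5], "turn": 0, "hand": 0}, {"linear": [5.5, 97, 1.5], "turn": 0, "hand": 0}, {"linear": [5.5, 103, 1.5], "turn": 0, "hand": 0}, {"linear": [5.5, 103, 1.5], "turn": 0, "hand": 0}, {"linear": [5.5, 103, 1.5], "turn": 0, "hand": 0}])

```text
time: 20.32
position: [0.4141, -0.3399, 0.0323]
tcp_rot: [0.563, -0.427, 0.428, -0.563]
force: [0.3, -0.6, -0.6]
opening: 0.0858
```

>>> send_rows(grip_force=60, moves=[{"linear": [0, 0, 0], "turn": 0, "hand": 0.2}, {"linear": [0, 0, 0], "turn": 0, "hand": 0.35}, {"linear": [0, 0, 0], "turn": 0, "hand": 0.5}, {"linear": [0, 0, 0], "turn": 0, "hand": 0.7}, {"linear": [0, 0, 0], "turn": 0, "hand": 1}, {"linear": [0, 0, 0], "turn": 0, "hand": 1}, {"linear": [0, 0, 0], "turn": 0, "hand": 1}, {"linear": [0, 0, 0], "turn": 0, "hand": 1}, {"linear": [0, 0, 0], "turn": 0, "hand": 1}, {"linear": [0, 0, 0], "turn": 0, "hand": 1}])

```text
time: 21.15
position: [0.4138, -0.3403, 0.0324]
tcp_rot: [0.563, -0.427, 0.429, -0.563]
force: [-1.0, 1.6, 6.2]
opening: 0.0391
```

```bash
python3 - <<'E'
from h import *
st=manip.sense();R=Ro.from_quat(st['tcp_rot']).as_matrix()
d=np.array([.6256,-.2622,0])-st["position"]; print(st["position"],st["opening"],st["force"],(R.T@d*1000).round(1),np.degrees(np.arctan2(R[1,0],R[0,0])))
E
```

```text
[ 0.41375177 -0.34025164  0.03235383] 0.039064287471477305 [-1.0344517   1.55826754  6.19850938] [-18.7  32.6 225. ] -74.50240372126264
```

>>> send_rows(moves=[{"linear": [0, -15, 0], "turn": 0, "hand": 1}, {"linear": [0, -40, 0], "turn": 0, "hand": 1}, {"linear": [0, -60, 0], "turn": 0, "hand": 1}, {"linear": [-2, -65, 25], "turn": 4, "hand": 1}, {"linear": [-5, -65, 55], "turn": 8, "hand": 1}, {"linear": [-7, -65, 85], "turn": 12, "hand": 1}, {"linear": [-10, -65, 115], "turn": 17, "hand": 1}, {"linear": [-12, -65, 145], "turn": 22, "hand": 1}, {"linear": [-15, -65, 175], "turn": 27, "hand": 1}, {"linear": [-18, -65, 205], "turn": 30, "hand": 1}, {"linear": [-19, -65, 220], "turn": 30, "hand": 1}, {"linear": [-19, -65, 225], "turn": 30, "hand": 1}])

```text
time: 22.15
position: [0.6265, -0.2596, 0.095]
tcp_rot: [-0.434, 0.559, -0.558, 0.434]
force: [-0.9, -0.6, -1.7]
opening: 0.039
```

>>> send_rows(moves=[{"linear": [0, 0, 0], "turn": 0, "hand": 1}, {"linear": [0, 15, 0], "turn": 0, "hand": 1}, {"linear": [0, 30, 0], "turn": 0, "hand": 1}, {"linear": [0, 40, 0], "turn": 0, "hand": 1}, {"linear": [0, 40, 0], "turn": 0, "hand": 1}])

```text
time: 22.57
position: [0.6225, -0.2614, 0.0529]
tcp_rot: [-0.434, 0.561, -0.557, 0.432]
force: [-0.6, 0.3, -2.9]
opening: 0.0385
```

```bash
python3 snap.py c10; python3 - <<'E'
from h import *
st=manip.sense();R=Ro.from_quat(st['tcp_rot']).as_matrix();print(st["position"],st["opening"],st["force"],np.degrees(np.arctan2(R[1,0],R[0,0])))
s=eyes.camera("side")[110:280,150:370,::-1]
cv2.imwrite("pics/c10b.png",np.hstack([cv2.imread("pics/c10.png")[100:384,80:420],cv2.resize(s,(367,284))]))
E
```

```text
[ 0.62337429 -0.26164008  0.05466541] 0.0391246522748264 [ 0.74683262 -0.3725221  -1.90029641] -104.55326025265917
```

View pics/c10b.png

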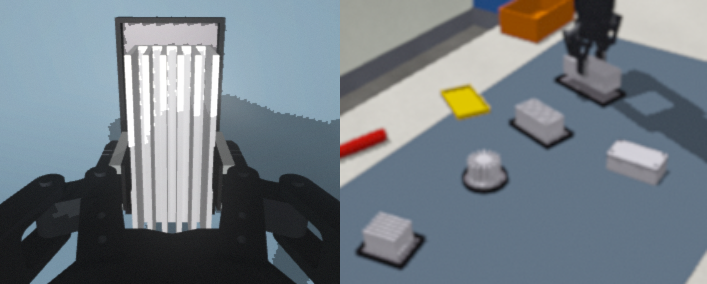

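>>> send_rows(moves=[{"linear": [0, 8, 1], "turn": 0, "hand": 1}, {"linear": [0, 14, 1], "turn": 0, "hand": 1}, {"linear": [0, 18, 1], "turn": 0, "hand": 1}, {"linear": [0, 20, 1], "turn": 0, "hand": 1}, {"linear": [0, 21, 1], "turn": 0, "hand": 1}, {"linear": [0, 22, 1], "turn": 0, "hand": 1}, {"linear": [0, 22, 1], "turn": 0, "hand": 1}, {"linear": [0, 22, 1], "turn": 0, "hand": 1}])

```text
time: 23.33
position: [0.6262, -0.2617, 0.0354]
tcp_rot: [0.433, -0.559, 0.559, -0.433]
force: [-4.5, 2.2, 5.0]
opening: 0.039
```

>>> send_rows(moves=[{"linear": [0, 0.2, 0], "turn": 0, "hand": 1}, {"linear": [0, 0.2, 0], "turn": 0, "hand": 0.45}, {"linear": [0, 0.2, 0], "turn": 0, "hand": 0.3}, {"linear": [0, 0.2, 0], "turn": 0, "hand": 0.1}, {"linear": [0, 0.2, 0], "turn": 0, "hand": 0}, {"linear": [0, 0.2, 0], "turn": 0, "hand": 0}, {"linear": [0, -10, 0], "turn": 0, "hand": 0}, {"linear": [0, -30, 0], "turn": 0, "hand": 0}, {"linear": [0, -60, 0], "turn": 0, "hand": 0}, {"linear": [0, -90, 0], "turn": 0, "hand": 0}, {"linear": [0, -120, 0], "turn": 0, "hand": 0}, {"linear": [0, -140, 0], "turn": 0, "hand": 0}])

```text
time: 24.33
position: [0.6267, -0.2619, 0.1792]
tcp_rot: [0.432, -0.557, 0.561, -0.434]
force: [0.6, 0.4, 1.0]
opening: 0.0853
```

>>> send_rows(moves=[{"linear": [0, 0, 0], "turn": 0, "hand": 0}, {"linear": [0, 0, 0], "turn": 0, "hand": 0}, {"linear": [0, 0, 0], "turn": 0, "hand": 0}])

```text
time: 24.58
position: [0.6256, -0.2615, 0.1735]
tcp_rot: [-0.433, 0.559, -0.559, 0.433]
force: [-0.0, 0.7, -0.3]
opening: 0.0858
```

```bash
python3 snap.py c11; python3 - <<'E'
from h import *
st=manip.sense();print(st["position"],st["opening"],st["force"])
# bright fin tops (z=36+3 mm): measure tops' centres vs nests
N=dict(short=(.6276,.2711,50,"c3"),round=(.6154,.0763,50,"c5"),medium=(.6216,-.0874,80,"c8"),long=(.6256,-.2622,110,"c11"))
for k,(x,y,L,n) in N.items():
    d=np.load(f"pics/{n}.npz");c=cam("wrist",d);im=d["im"]
    V=im.max(2).astype(int);
    p=proj(c,[[x,y,.039]])[0].astype(int); sc=proj(c,[[x+.001*L/2+.004,y,.039]])[0]; r=int(np.hypot(*(sc-p)))+2
    w=np.zeros(V.shape,np.uint8); cv2.circle(w,tuple(int(v) for v in p),r,1,-1)
    m=((V>185)&(w>0)).astype(np.uint8); pts=np.argwhere(m)[:,::-1]
    q=(cast(c,pts,.039)*1000).astype(np.float32); print(k,cv2.minAreaRect(q),"nest",x*1e3,y*1e3)
# side and scene: is each bare-metal blob where the placed prism's middle would project (z=21 mm)?
for n in ("scene","side"):
    im=eyes.camera(n); c=cam(n); h=cv2.cvtColor(im,cv2.COLOR_RGB2HSV)
    for k,(x,y,L,_) in N.items():
        p=proj(c,[[x,y,.021]])[0]; w=np.zeros(im.shape[:2],np.uint8); cv2.circle(w,tuple(int(v) for v in p),24 if L<60 else 32,1,-1)
        m=((h[...,1]<40)&(h[...,2]>165)&(w>0)).astype(np.uint8)
        kk,l,s,ce=cv2.connectedComponentsWithStats(m); i=1+np.argmax(s[1:,4]); b=s[i]
        print(n,k,"expect",p.round(),"blob box mid",(b[0]+b[2]/2,b[1]+b[3]/2),b)
    if n=="side":
        for nm,X in (("case",(.434,-.071,.034)),("cap",(.4075,.343,.05))): 
            p=proj(c,[X])[0].astype(int); print(nm,p,im[p[1],p[0]])
E
```

```text
[ 0.6254069  -0.26135283  0.17262649] 0.08558331251639484 [ 0.38717065 -0.52159272 -0.48422783]
short ((632.2327880859375, 271.27685546875), (51.063602447509766, 40.37717056274414), 12.924957275390625) nest 627.6 271.1
round ((620.1732788085938, 77.15426635742188), (50.406654357910156, 50.088470458984375), 14.313910484313965) nest 615.4 76.30000000000001
medium ((625.9190673828125, -89.43925476074219), (40.73517608642578, 80.4510269165039), 75.05670166015625) nest 621.6 -87.4
long ((626.3787841796875, -262.33905029296875), (41.080814361572266, 112.15970611572266), 75.77061462402344) nest 625.6 -262.2
scene short expect [297. 172.] blob box mid (np.float64(299.0), np.float64(168.0)) [291 164  16   8  74]
scene round expect [265. 196.] blob box mid (np.float64(266.5), np.float64(191.5)) [259 187  15   9  78]
scene medium expect [237. 222.] blob box mid (np.float64(238.5), np.float64(218.5)) [224 210  29  17 160]
scene long expect [199. 256.] blob box mid (np.float64(206.5), np.float64(256.0)) [194 246  25  20 163]
side short expect [179. 251.] blob box mid (np.float64(178.5), np.float64(246.0)) [165 238  27  16 253]
side round expect [237. 210.] blob box mid (np.float64(236.0), np.float64(205.5)) [228 200  16  11 107]
side medium expect [270. 182.] blob box mid (np.float64(269.0), np.float64(176.5)) [256 170  26  13 162]
side long expect [300. 157.] blob box mid (np.float64(296.0), np.float64(132.5)) [273 125  46  15 112]
case [327 201] [207 205 212]
cap [236 308] [195 193 201]
```

```bash
python3 -c "
from plant import job_done
print(job_done())"
```

```text
the job is handed in; nothing more can be done
None
```

All four heatsinks are in their own nests, fins up, and the job was handed in at about 25 s of the 128 s allowed.

- **Placing:** I gripped each heatsink high on its sides so the fingertips stayed above the nest rim. Each was turned to its nest's angle and lowered to nest-floor height before I let go. I felt clear contact for the round and long ones. For the short and medium ones the touch was near the sensor noise, so I pressed them down another 0.5 mm before opening.
- **Last checks:** In the wrist pictures the fin tops measured 51x40, 80x41 and 112x41 mm, and 50 mm across for the round one. That fits heatsinks lying flat on the floor. The arm had retreated clear, with the gripper open and no force on it.
- **Centres:** The tops were about 5 mm from the nest centres for the short, round and medium ones, and 1 mm for the long one. The limit is 15 mm. The first three pictures were taken just after the arm stopped, so part of that 5 mm may be measuring error.
- **Disagreed:** In the last side-camera check, the patch found for the long heatsink was about 25 pixels too high. I took this to be the gripper or background in the search area and did not follow it up, since the wrist view agreed.
- **Bystanders:** I never touched the case or the capacitor. A last pixel check showed bright metal at both spots, but I did not measure their positions again.

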